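# Run the carving board out over the drip dish

## Robot

A 6-joint arm with a two-finger parallel gripper is mounted at the origin on the work surface. World frame = base frame: x ahead of the robot, y to its left, z up, the work surface at z = 0. Lengths are in m, angles in rad, forces in N, time in s.
With the tool pointing down it reaches from about 0.3 to 0.95 m from the base axis. Payload 3.1 kg.
Tool frame: the origin (TCP) lies midway between the tips of the shut fingers; the grasp point (between the pads) lies 19 mm behind it; z points along the fingers, x is the direction in which the jaws open and shut, and the axes are right-handed (so a half turn about z gives the same grasp; the last joint's range is limited). The gripper opens to 85 mm and grips with 20 to 120 N. Pads are 22 mm wide; open, the fingers measure 114 mm over their backs; the gripper's body (76 mm by 85 mm) begins 54 mm behind the grasp point. The pads swing forward as they close: fully open they stand 13 mm farther back than shut.
Start: joints at [-1.371, 0.308, 1.634, -0, 1.2, -0.07], TCP at [0.167, -0.602, 0.231] pointing down, gripper open.
Joint ranges: [-3.06, 3.06], [-0.79, 1.96], [0.05, 2.63], [-1.19, 4.34], [0.05, 2.64], [-2.94, 2.94]. Speed limits (rad/s): [2.79, 2.79, 3.14, 3.14, 3.14, 3.14].

## Interface

Orientations are given as a unit quaternion [x, y, z, w].
In Python, from cell import robot gives the robot as it stands. Calls block until the motion is done:
- robot.reach(position, orientation): joint-space move of the TCP to a pose.
- robot.move_l(position, rotation=None, vel=0.15): straight line of the TCP; rotation=None keeps the orientation; vel is the mean speed in m/s.
- robot.movej(angles): joint-space move.
- robot.set_gripper(opening): opening from 0.0 (shut) to 1.0 (fully open); the grip force is fixed at half the most; returns when the fingers have stopped.
- robot.pause(seconds).
- robot.inverse_kinematics(position, orientation): joint angles nearest the present ones, or None.
- robot.capture(name): name is "scene" or "top"; returns a dict with "pixels" (384x512x3 uint8, red, green, blue), "z_map" (384x512 float32, m along the optical axis (not along the pixel's ray), 0 where there is no reading), "vertical_fov" (degrees; the focal length in pixels is half the picture's height over the tangent of half this angle, whatever the lens; pixels are square), "cx", "cy" (the principal point, pixels), "extrinsics" (4x4, takes a point from camera to world coordinates). Camera axes: x right, y up, looking along -z (the intrinsics and any distortion apply to the point x, -y, -z); pixel columns grow to the right and rows downward; lengths in m; the calibration is good to about 2 mm. A picture is of the moment at which its call begins.
A pose or a line that the arm cannot do raises robot.IKError and nothing moves.
- robot.close_job(): hands the job in, once; it reports no verdict.
Readings, each from a call of its own:
- robot.get_time(): time.
- robot.get_joint_pos(): joint angles.
- robot.get_joint_vel(): joint speeds.
- robot.get_joint_torque(): joint torques, N m.
- robot.get_eef_pos(): TCP position.
- robot.get_eef_rot(): TCP orientation.
- robot.get_force(): force on the tool from outside, world axes, zero at the start.
- robot.get_torque(): the same for the moment, N m.
- robot.get_finger_gap(): opening from 0.0 (shut) to 1.0 (fully open).
Only numpy, scipy, OpenCV 4.12 (cv2) and the standard library are available. Lean on these libraries where they do the work, as an engineer would, in place of code of your own. Each camera call takes 0.05 s, during which the arm holds its last target.

## Task

Open the carving board's latch by turning its red wing knob clockwise until it clicks over into the open position. Then, by the dark grip, slide the board out along its stand, without lifting it out, until the red line across the board is flush with the stand's front edge. By then the board would tip by itself, so finish while still holding it down flat and still on the stand, and leave the dish and everything else on the counter where it is.

Things in the scene. Friction and masses are not known exactly. Their poses are not given: they have to be found in the camera images.
- stand: Fixed wooden stand, 260 long (x) by 172 wide (y), standing on the counter. Origin: centre of its underside, on the counter; +x is outward, the way the board slides; +y is the side of the latch. The board lies on its deck, 60 mm above the counter, between two side rails whose tops are 72 mm above the counter; the board has 4 mm of play to each rail.
- stand_edge (a point): Middle of the upper edge of the stand's pale front (outward) end: stand x = 130, y = 0, z = 60 mm. Axes as the stand's.
- latch (a joint): Angle of the latch knob, rad: 0 shut (stop), grows clockwise seen from above, 1.3 fully open (stop). An over-centre spring resists with up to about 0.15 Nm, most at 0, less and less up to 0.65, beyond which the knob clicks on by itself to 1.3 and stays there. Let go before 0.65, it springs back shut.
- latch_grip (a point): Grip centre of the red wing knob, on its vertical axis at stand x = 100, y = 90, 122 mm above the counter. The wing is a bar 46 long, 12 thick, 30 tall (108 to 138 mm above the counter); at joint 0 its length runs along the stand's x, and it turns with the joint.
- hook_tip (a point): Tip of the latch's steel hook, 94 mm above the counter, turning with the knob: a 64 mm arm reaches back (-x) from the knob's axis, then a finger 40 mm over the board. At joint 0 the finger stops the board's brass pin (tip at stand x = 40, y = 51 mm); at 1.3 it is swung clear, out over the side
- board: Loose wooden carving board, 300 long (x) by 140 wide (y) by 20 thick, about 0.5 to 0.8 kg. Origin: centre of its underside; its x is the stand's x to within a few degrees. Its centre of mass is about 4 mm behind (-x of) its centre. Has a juice groove with a spout at its outward end.
- board_grip (a point): Centre of the dark upright round grip, 30 diameter, 45 tall, standing on the board's rear end at board x = -120, y = 0. It spans 80 to 125 mm above the counter, the centre at 102 mm.
- board_mark (a point): Middle of the red line (6 wide, across the whole board) on the board's upper face: board x = -30, y = 0, z = 20 mm. At the start it is about 165 to 185 mm behind the stand's front edge.
- board_pin (a point): Top of the brass catch pin, 12 diameter, 18 tall, on the board at board x = 20, y = 58 mm; it starts 14 to 34 mm behind the hook's finger and is stopped by it while the latch is shut.
- dish: Loose low steel drip dish, 96 across, 26 high, on the counter in front of the stand, under where the spout will come. Origin: centre of its underside. Leave it.
- squeezer: Yellow plastic citrus squeezer, 100 across, 72 high, with a short handle. Origin: centre of its underside. Leave it.
- cruet: Empty glass cruet with cork stopper, 70 across, 145 high. Origin: centre of its underside. Leave it.
- jar: Jar with steel cap, 72 across, 100 high. Origin: centre of its underside. Leave it.
- salt: Small terracotta salt bowl, 72 across, 45 high. Origin: centre of its underside. Leave it.
- pepper: Dark wooden pepper mill, 52 across, 135 high. Origin: centre of its underside. Leave it.
- brush: Basting brush lying flat. Leave it.

How it is judged:
By the outcome, as a careful person would: the job done as asked, in the order asked, and still so for the second after the job is handed in, while the arm keeps its last pose, push and grip.
It also fails if it takes over 56 s, if anything falls off the work surface, if the arm or the gripper's body presses on something with over 40 N, if the wrist force passes 120 N, or if a joint passes its speed limit or range.

## Working session

There is one attempt and no reset: what is moved stays moved. The work goes in short steps, each a Python script; the robot and the scene stay as the last script left them, time stands still between calls to the robot, and variables do not carry over. Pictures are saved under pics/ and viewed, and the job is handed in when it is done.

```bash
mkdir -p pics; ls; cat > h.py <<'E'
import numpy as np, cv2
from cell import robot
def cap(name,fn):
    c=robot.capture(name); cv2.imwrite('pics/'+fn+'.png',c['pixels'][:,:,::-1]); np.savez('pics/'+fn+'.npz',**{k:np.array(v) for k,v in c.items()}); return c
def world(c,u=None,v=None):
    z=c['z_map']; H,W=z.shape; f=H/2/np.tan(np.radians(float(c['vertical_fov']))/2)
    uu,vv=np.meshgrid(np.arange(W),np.arange(H))
    p=np.stack([(uu-c['cx'])/f*z,-(vv-c['cy'])/f*z,-z,np.ones_like(z)],-1)
    return (p@np.array(c['extrinsics']).T)[...,:3]
E
python3 - <<'E'
from h import *
for n in ['scene','top']:
    c=cap(n,n+'0'); print({k:(v if k not in('pixels','z_map') else v.shape) for k,v in c.items()})
print(robot.get_time())
E
```

```text
pics
{'pixels': (384, 512, 3), 'z_map': (384, 512), 'vertical_fov': 54.150215926807064, 'cx': 247.64140979391593, 'cy': 191.43429408442364, 'extrinsics': array([[-0.71169294, -0.49669043,  0.49678142,  1.06122696],
       [ 0.70248979, -0.50206547,  0.50441884,  0.46398743],
       [-0.00112321,  0.7079752 ,  0.7062364 ,  0.81739331],
       [ 0.        ,  0.        ,  0.        ,  1.        ]])}
{'pixels': (384, 512, 3), 'z_map': (384, 512), 'vertical_fov': 54.91431298827997, 'cx': 248.23836518049904, 'cy': 190.80513977150255, 'extrinsics': array([[ 0.01553487,  0.99843699, -0.05368652,  0.47087397],
       [-0.99974297,  0.01639707,  0.01565689, -0.03110658],
       [ 0.01651272,  0.05342949,  0.99843509,  1.36962941],
       [ 0.        ,  0.        ,  0.        ,  1.        ]])}
0.1
```

View pics/scene0.png

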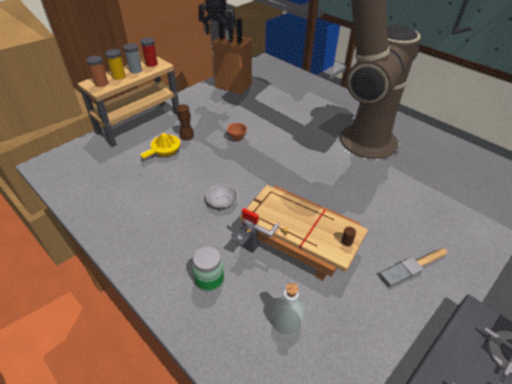

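View pics/top0.png

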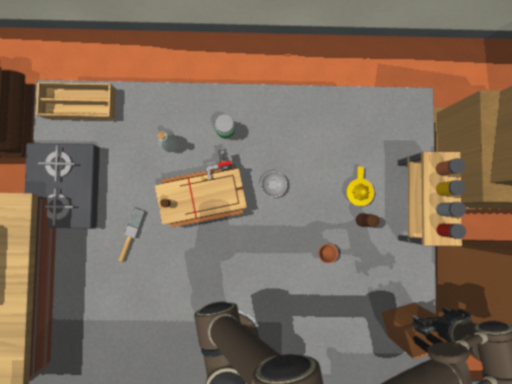

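The scene view shows the stand with its outward end toward the dish, the red wing knob at about (250,215) and the dark grip at (348,236). In the top view the knob is at about (225,165), the grip at (166,203) and the dish at (275,184). Next I'll zoom in and measure.

```bash
python3 - <<'E'
from h import *
a=cv2.imread('pics/scene0.png')[170:290,220:380]; b=cv2.imread('pics/top0.png')[135:240,145:300]
cv2.imwrite('pics/zs.png',cv2.resize(a,None,fx=5,fy=5,interpolation=cv2.INTER_CUBIC)); cv2.imwrite('pics/zt.png',cv2.resize(b,None,fx=5,fy=5,interpolation=cv2.INTER_CUBIC))
for n in ['scene0','top0']:
    c=dict(np.load(f'pics/{n}.npz')); w=world(c); px=c['pixels'].astype(int); r,g,bl=px[...,0],px[...,1],px[...,2]
    reg=(w[...,0]>.2)&(w[...,0]<.8)&(w[...,1]>-.3)&(w[...,1]<.5)
    red=reg&(r>120)&(g<0.4*r)&(bl<0.4*r)
    for nm,zl,zh in [('mark',.065,.095),('wing',.125,.15),('wingall',.1,.15)]:
        m=red&(w[...,2]>zl)&(w[...,2]<zh); p=w[m]
        if len(p)>3:
            q=p[:,:2]-p[:,:2].mean(0); u,s,v=np.linalg.svd(q,full_matrices=False); print(n,nm,len(p),p.mean(0).round(4),'dir',v[0].round(3),'ext',np.ptp(q@v[0]).round(4),np.ptp(q@v[1]).round(4))
    dk=reg&(r<110)&(w[...,2]>.118)&(w[...,2]<.135)&~red&(r+g+bl<150); p=w[dk]; print('grip',len(p),p.mean(0).round(4) if len(p) else '', np.median(p,0))
    wood=reg&(w[...,2]>.074)&(w[...,2]<.088)&(r>130)&(g>70); p=w[wood]; 
    print('board',len(p),np.median(p[:,2]),cv2.minAreaRect((p[:,:2]*1000).astype(np.float32)))
    print('counter z',np.median(w[reg&(abs(w[...,2])<.02)][:,2]))
E
```

```text
scene0 mark 20 [0.5102 0.1431 0.0802] dir [0.978 0.208] ext 0.1317 0.0034
scene0 wing 74 [0.6308 0.0355 0.1358] dir [-0.217  0.976] ext 0.0423 0.0118
scene0 wingall 76 [0.6308 0.036  0.1354] dir [-0.21   0.978] ext 0.0423 0.0118
grip 40 [0.5834 0.1134 0.1228] [0.63287452 0.04288728 0.1219012 ]
board 4525 0.07932591904758157 ((600.9089965820312, 134.5328826904297), (327.32623291015625, 299.66387939453125), 13.414017677307129)
counter z -0.0006184731080266515
top0 wing 42 [0.6287 0.0312 0.1366] dir [ 0.197 -0.98 ] ext 0.0408 0.0107
top0 wingall 44 [0.6286 0.0308 0.136 ] dir [ 0.186 -0.982] ext 0.0408 0.0107
grip 5 [0.4924 0.219  0.1234] [0.49243437 0.21838277 0.12384704]
board 3259 0.07918705112042246 ((588.525390625, 129.52439880371094), (309.5919494628906, 300.56787109375), 12.037581443786621)
counter z -0.0007121598806210105
```

View pics/zs.png

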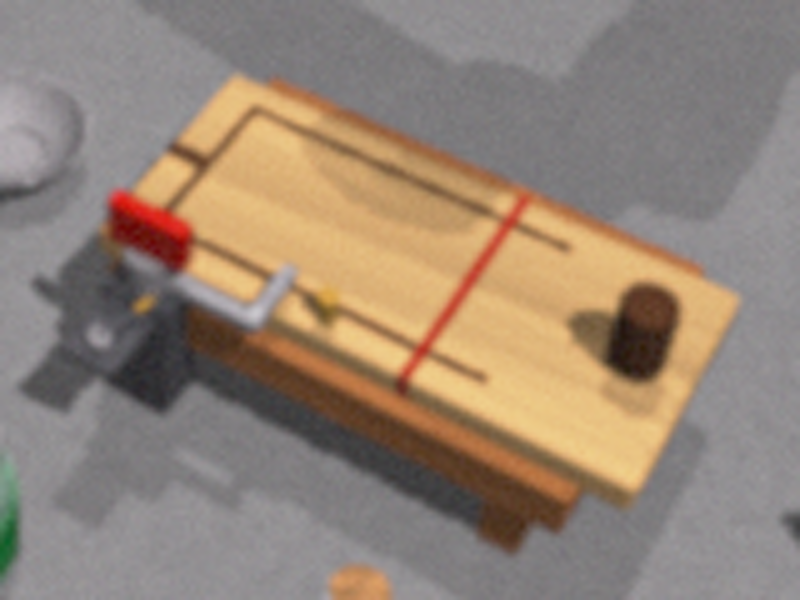

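View pics/zt.png

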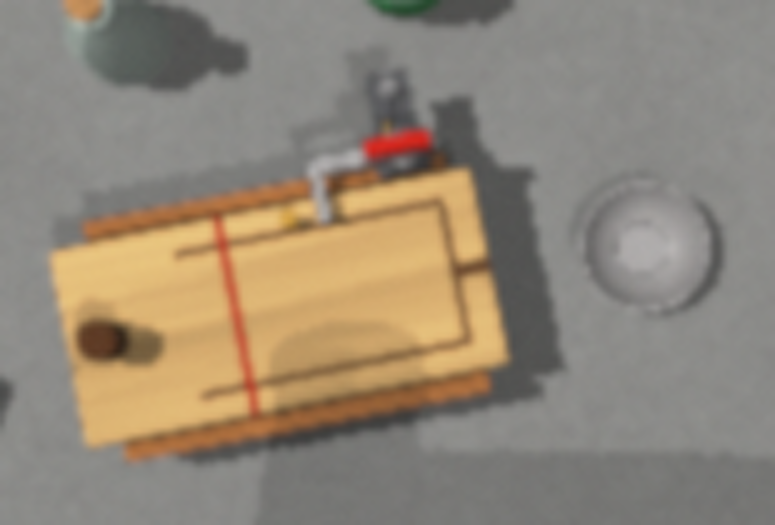

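```bash
cat > fit.py <<'E'
from h import *
from scipy.optimize import least_squares
def rects(n,verbose=True):
    c=dict(np.load(f'pics/{n}.npz')); w=world(c); px=c['pixels'].astype(int); r,g,bl=px[...,0],px[...,1],px[...,2]
    reg=(w[...,0]>.4)&(w[...,0]<.75)&(w[...,1]>-.15)&(w[...,1]<.33)
    out={}
    wood=reg&(r>bl+40)&(r>90)
    for nm,zl,zh in [('rail',.064,.0755),('board',.0755,.085)]:
        m=wood&(w[...,2]>zl)&(w[...,2]<zh)
        p=w[m]; out[nm]=p
        print(n,nm,len(p),np.percentile(p[:,2],[5,50,95]).round(4), [np.round(x,1) for x in cv2.minAreaRect((p[:,:2]*1000).astype(np.float32))])
    # row/col heights near latch
    out['w']=w; out['px']=px
    m=(g<0.45*r)&(bl<0.45*r)&(r>100)&reg
    p=w[m&(w[...,2]>.1355)&(w[...,2]<.15)]; print('wing top',len(p),p.mean(0).round(4), cv2.minAreaRect((p[:,:2]*1000).astype(np.float32)))
    p=w[m&(w[...,2]>.075)&(w[...,2]<.085)]; 
    if len(p): print('mark',len(p),p.mean(0).round(4))
    p=w[(r+g+bl<190)&reg&(w[...,2]>.117)&(w[...,2]<.13)&(w[...,1]>.15)]
    if len(p): print('grip top',len(p),p.mean(0).round(4),p[:,:2].min(0),p[:,:2].max(0))
    s=w[...,:2]-np.array([.629,.032]); q=np.array([.2,-.98])
    a=s@q; b=s@np.array([.98,.2])
    return out
if __name__=='__main__':
    for n in ['scene0','top0']: 
        o=rects(n)
    w=o['w']
    print((w[145:175:2,208:236:2,2]*1000).astype(int))
    w=np.load('pics/scene0.npz'); w=world(dict(w)); print((w[206:256:3,228:290:3,2]*1000).astype(int))
E
python3 fit.py
```

```text
scene0 rail 873 [0.0656 0.0709 0.0744] [array([519.2, 116.9]), array([174.4, 297. ]), np.float64(11.3)]
scene0 board 4441 [0.0771 0.0793 0.0817] [array([536.8, 119.1]), array([179. , 299.5]), np.float64(13.2)]
wing top 48 [0.6303 0.0326 0.1374] ((629.4308471679688, 32.30347442626953), (11.65602970123291, 43.540435791015625), 9.419113159179688)
mark 44 [0.5135 0.1439 0.0802]
grip top 40 [0.5022 0.2349 0.1223] [0.48812485 0.22421003] [0.50951196 0.24485249]
top0 rail 684 [0.0667 0.0724 0.0753] [array([520.7, 115.2]), array([172.3, 300.3]), np.float64(12.0)]
top0 board 3041 [0.0762 0.0794 0.0832] [array([529.9, 116.7]), array([188.1, 299.5]), np.float64(13.0)]
wing top 32 [0.6296 0.0303 0.138 ] ((629.8731689453125, 31.053619384765625), (9.965377807617188, 38.07222366333008), 12.85538387298584)
mark 3 [0.5293 0.148  0.0801]
grip top 19 [0.4936 0.2231 0.1243] [0.48546594 0.2181345 ] [0.50257345 0.23512419]
[[  -1   -2   -3    2    1   -2    0   -3    0    0   -1   -4    1    0]
 [   0    0    0    6   -3    2    2   -1   -6    0   -1   -3 1369   -1]
 [  -3    0    3   -5    1   -5   81   
[... 1724 characters left out ...]
0  82  83  87  86  80  83  70  68  71  92  96  96  74  78  80
   78  88  78]
 [  2  -1  -3  80  88  84  81  80  70  60  54  63  67  68  90  70  67  72
   79  78  80]
 [  0   0  80  80  85 817  78  53  60  49  43  46  55  64  67  69  70  70
   67  77  78]
 [  0   0  -2  81  80  81  32  40  46  36  17   0  41  50  58  61  68  72
   71  73  69]
 [ -2   0   2   0  75  15  21  29  32  21   6   0   0  -1  41  49  56  63
   67  70  71]
 [  0  -2  -1  -2  -3  -2  11  15  20   9   0  -4  -1  -2   1   0  44  49
   55  61  70]
 [  0   0   0   0  -2   0  -4   2  10  -1   0   0   1  -2   1   0  -1  -1
   46  51  56]
 [  0  -2   0   1   0   0   0  -2   0   0   0   2  -1  -1   2  -3   0   0
    0  -2  46]]
```

```bash
cat > fit2.py <<'E'
from h import *
from scipy.optimize import minimize
import sys
def fitrect(p,L,W,x0,cells=None):
    # best rectangle LxW: maximise points inside minus soft penalty, with min. penalty of points outside
    def cost(t):
        c,s=np.cos(t[2]),np.sin(t[2]); d=p[:,:2]-t[:2]
        a=np.abs(d[:,0]*c+d[:,1]*s)-L/2; b=np.abs(-d[:,0]*s+d[:,1]*c)-W/2
        o=np.maximum(np.maximum(a,b),0); return np.minimum(o,.006).sum()
    best=None
    for dx in (-.01,0,.01):
        for dy in (-.01,0,.01):
            r=minimize(cost,np.array(x0)+[dx,dy,0],method='Nelder-Mead',options=dict(initial_simplex=np.array(x0)+[dx,dy,0]+np.array([[0,0,0],[.01,0,0],[0,.01,0],[0,0,.06]]),xatol=1e-5))
            if best is None or r.fun<best.fun: best=r
    return best
def go(n,x0b,ang,knob=None):
    c=dict(np.load(f'pics/{n}.npz')); w=world(c); px=c['pixels'].astype(int); r,g,bl=px[...,0],px[...,1],px[...,2]
    reg=(w[...,0]>.4)&(w[...,0]<.75)&(w[...,1]>-.25)&(w[...,1]<.33)
    m=reg&(w[...,2]>.0765)&(w[...,2]<.0835)&(r>bl+30)&(r>80); m=cv2.morphologyEx(m.astype(np.uint8),cv2.MORPH_OPEN,np.ones((3,3)))>0
    b=fitrect(w[m],.300,.140,[*x0b,ang]); print(n,'board',b.x.round(4),b.fun)
    red=reg&(r>90)&(g<.6*r)&(bl<.5*r)&(w[...,2]>.076)&(w[...,2]<.085)
    yx=np.array([np.cos(b.x[2]),np.sin(b.x[2])]); yy=np.array([-yx[1],yx[0]]); 
    d=(w[...,:2]-b.x[:2]); loc=np.stack([d@yx,d@yy],-1)
    rm=red&(abs(loc[...,0]+.03)<.02); q=loc[rm]; print('mark local x',len(q),q.mean(0).round(4),np.polyfit(q[:,1],q[:,0],1).round(4),'y range',q[:,1].min(),q[:,1].max())
    gm=(w[...,2]>.110)&(w[...,2]<.135)&(abs(loc[...,0]+.12)<.03)&(abs(loc[...,1])<.03); q=loc[gm]; print('grip local',len(q),(q.min(0)+q.max(0))/2,np.ptp(q,axis=0), 'pred world',b.x[:2]-.12*yx, 'meas', (w[gm][:,:2].min(0)+w[gm][:,:2].max(0))/2)
    return b.x
if __name__=='__main__':
    go('scene0',[.54,.12],-1.36); go('top0',[.54,.12],-1.36)
E
python3 fit2.py
```

```text
scene0 board [ 0.5197  0.1154 -1.3533] 0.002763063948244174
mark local x 103 [-0.0291  0.0012] [ 0.0013 -0.0291] y range -0.07005665565157661 0.07042194243139029
grip local 137 [-0.11917975  0.00197248] [0.02930484 0.02695583] pred world [0.49378755 0.23261968] meas [0.49572422 0.2316798 ]
top0 board [ 0.5204  0.1148 -1.3517] 0.0
mark local x 63 [-0.031   0.0017] [ 0.0001 -0.031 ] y range -0.06944601739792293 0.06618152156830259
grip local 64 [-0.11946568  0.00067078] [0.02810005 0.02790125] pred world [0.49428635 0.23192519] meas [0.49574359 0.23132437]
```

```bash
cat > fit3.py <<'E'
from fit2 import *
def stand(n,ang=-1.355):
    c=dict(np.load(f'pics/{n}.npz')); w=world(c); px=c['pixels'].astype(int); r,g,bl=px[...,0],px[...,1],px[...,2]
    reg=(w[...,0]>.4)&(w[...,0]<.75)&(w[...,1]>-.06)&(w[...,1]<.33)
    m=reg&(w[...,2]>.066)&(w[...,2]<.078)&(r>bl+25)&(r>60)&(r>1.45*g)   # dark orange rails
    p=w[m]
    yx=np.array([np.cos(ang),np.sin(ang)]); yy=np.array([-yx[1],yx[0]])
    d=p[:,:2]-[.52,.115]; l=np.stack([d@yx,d@yy],-1)
    for nm,s in (('+y',l[:,1]>.06),('-y',l[:,1]<-.06)):
        q=l[s]; print(n,nm,len(q),'x range',np.percentile(q[:,0],[0,1,2,5,95,98,99,100]).round(4),'slope',np.polyfit(q[:,0],q[:,1],1).round(4),'y',np.percentile(q[:,1],[1,50,99]).round(4))
for n in ('scene0','top0'): stand(n)
E
python3 fit3.py | grep -v board
```

```text
scene0 +y 382 x range [-0.1248 -0.123  -0.1209 -0.1157  0.05    0.0696  0.0767  0.1443] slope [0.0001 0.081 ] y [0.0685 0.0819 0.0871]
scene0 -y 129 x range [-0.1235 -0.1196 -0.1162 -0.108   0.1164  0.1237  0.1266  0.1295] slope [-0.0035 -0.0809] y [-0.0851 -0.0809 -0.0766]
top0 +y 123 x range [-0.1226 -0.1218 -0.1191 -0.1124  0.0699  0.0768  0.0799  0.1276] slope [-0.0078  0.0782] y [0.0745 0.0782 0.0829]
top0 -y 227 x range [-0.1209 -0.117  -0.1139 -0.1064  0.1193  0.1263  0.1285  0.1315] slope [-0.0086 -0.079 ] y [-0.0852 -0.0792 -0.0665]
```

```bash
python3 - <<'E'
from h import *
for n in ('scene0','top0'):
    c=dict(np.load(f'pics/{n}.npz')); w=world(c)
    R=np.hypot(w[...,0],w[...,1]); A=np.arctan2(w[...,1],w[...,0])
    print(n)
    for a in np.arange(-1.6,.6,.1):
        row=[]
        for r0 in np.arange(.3,.9,.1):
            m=(abs(A-a)<.05)&(abs(R-r0)<.05)&(c['z_map']>0)&(w[...,2]<.8); row.append(int(np.percentile(w[m][:,2],98)*1000) if m.sum()>5 else -1)
        print(round(a,1),row)
def quat(yaw):
    # tool z down, tool x at angle yaw
    return np.array([np.cos(yaw/2),np.sin(yaw/2),0,0])
for yaw in (0.213,0.213+np.pi,.213-np.pi,-1.358,-1.358+np.pi):
    for p in ((.63,.032,.108),(.495,.2318,.09),(.53,.07,.09)): 
        q=robot.inverse_kinematics(p,quat(yaw)); print(yaw,p,None if q is None else np.round(q,3))
print(robot.get_eef_rot())
E
```

```text
scene0
-1.6 [2, 2, 3, 4, -1, -1, -1]
-1.5 [2, 3, 3, 201, 199, -1, -1]
-1.4 [2, 3, 3, 274, 258, 1, -1]
-1.3 [3, 3, 4, 374, 345, 2, -1]
-1.2 [2, 2, 3, 379, 3, 3, -1]
-1.1 [3, 2, 2, 3, 3, 200, -1]
-1.0 [3, 3, 3, 3, 200, 285, 200]
-0.9 [3, 40, 44, 3, 3, 284, 285]
-0.8 [3, 44, 44, 125, 128, 200, 284]
-0.7 [2, 2, 45, 3, 69, 35, 193]
-0.6 [2, 2, 2, 2, 35, 33, 2]
-0.5 [3, 2, 2, 2, 2, 2, 2]
-0.4 [2, 3, 2, 3, 2, 2, 2]
-0.3 [3, 3, 23, 25, 2, 2, 2]
-0.2 [2, 2, 23, 25, 2, 2, 1]
-0.1 [2, 2, 81, 3, 2, 2, 1]
0.0 [2, 2, 82, 137, 83, 100, 2]
0.1 [3, 70, 82, 136, 88, 100, 1]
0.2 [3, 72, 82, 94, 2, 2, 1]
0.3 [2, 70, 82, 81, 144, 144, 1]
0.4 [2, 2, 125, 121, 3, 69, 1]
0.5 [2, 2, 123, 104, 2, 2, 1]
top0
-1.6 [5, 5, 5, 5, 4, -1, -1]
-1.5 [6, 5, 5, 203, 202, -1, -1]
-1.4 [4, 4, 5, 581, 228, 2, -1]
-1.3 [5, 5, 647, 585, 345, 5, -1]
-1.2 [5, 675, 656, 587, 560, 4, -1]
-1.1 [671, 679, 5, 4, 5, 203, -1]
-1.0 [5, 5, 5, 5, 202, 287, 202]
-0.9 [4, 5, 44, 5, 6, 286, 287]
-0.8 [4, 44, 45, 128, 130, 202, 287]
-0.7 [5, 5, 44, 5, 69, 36, 196]
-0.6 [798, 5, 5, 5, 36, 34, 6]
-0.5 [799, 5, 5, 4, 5, 5, 5]
-0.4 [798, 4, 5, 
[... 668 characters left out ...]
2.928592653589793 (0.63, 0.032, 0.108) [-0.018  0.454  1.704 -0.     0.984  2.91 ]
-2.928592653589793 (0.495, 0.2318, 0.09) None
-2.928592653589793 (0.53, 0.07, 0.09) None
-1.358 (0.63, 0.032, 0.108) [-0.018  0.454  1.704 -0.     0.984  1.34 ]
-1.358 (0.495, 0.2318, 0.09) [ 0.358  0.339  1.917 -0.     0.886  1.716]
-1.358 (0.53, 0.07, 0.09) [ 0.05   0.319  1.945 -0.     0.877  1.408]
1.783592653589793 (0.63, 0.032, 0.108) [-0.018  0.454  1.704 -0.     0.984 -1.802]
1.783592653589793 (0.495, 0.2318, 0.09) [ 0.358  0.339  1.917 -0.     0.886 -1.425]
1.783592653589793 (0.53, 0.07, 0.09) [ 0.05   0.319  1.945 -0.     0.877 -1.734]
[ 7.95780662e-01 -6.05584054e-01 -7.77471165e-04 -6.97874729e-04]
```

```bash
cat >> h.py <<'E'
def quat(yaw): return np.array([np.cos(yaw/2),np.sin(yaw/2),0,0])
def st(): print('t',round(robot.get_time(),2),'p',np.round(robot.get_eef_pos(),4),'F',np.round(robot.get_force(),1),'T',np.round(robot.get_torque(),2),'gap',np.round(robot.get_finger_gap(),3))
SY=-1.358; EX=np.array([np.cos(SY),np.sin(SY),0]); EY=np.array([-EX[1],EX[0],0])
E
python3 - <<'E'
from h import *
robot.move_l([.14,-.50,.33],vel=.3); st()
Q=quat(SY+np.pi/2)
robot.reach([.6299,.0318,.20],Q); st()
robot.set_gripper(.55); st()
robot.move_l([.6299,.0318,.155],vel=.15); st()
cap('scene','s1'); cap('top','t1')
i=cv2.imread('pics/s1.png')[130:290,200:400]; cv2.imwrite('pics/s1z.png',cv2.resize(i,None,fx=4,fy=3.7,interpolation=cv2.INTER_CUBIC))
E
```

```text
t 0.73 p [ 0.14   -0.5002  0.3296] F [-0.1  0.5 -0.1] T [-0.    0.05  0.03] gap 1.002
t 3.33 p [0.63   0.0307 0.2003] F [ 0.2 -0.6 -1. ] T [ 0.    0.03 -0.  ] gap 1.0
t 3.8 p [0.6299 0.0317 0.2001] F [ 0.2 -0.3 -0.4] T [-0.03  0.03  0.01] gap 0.552
t 4.25 p [0.6295 0.0319 0.1545] F [0.4 0.7 0.5] T [-0.   -0.08  0.01] gap 0.549
```

View pics/s1z.png

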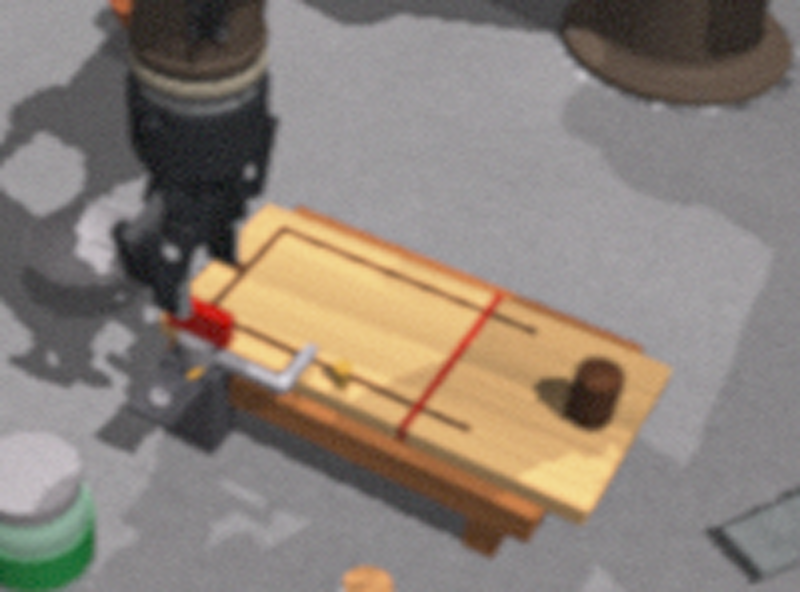

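The fingers stand above and astride the red wing, which is at about (205,322) in the zoom. I'll descend, grip and turn.

```bash
python3 - <<'E'
from h import *
robot.move_l([.6299,.0318,.125],vel=.12); st()
robot.move_l([.6299,.0318,.108],vel=.08); st()
robot.set_gripper(0.0); robot.pause(.2); st()
q=np.array(robot.get_joint_pos()); print(q.round(3))
for k in range(1,7):
    q2=q.copy(); q2[5]+=1.26*k/6; robot.movej(q2); st()
cap('scene','s2')
i=cv2.imread('pics/s2.png')[130:290,200:400]; cv2.imwrite('pics/s2z.png',cv2.resize(i,None,fx=4,fy=3.7,interpolation=cv2.INTER_CUBIC))
E
```

```text
t 4.75 p [0.6295 0.0318 0.1246] F [0.2 0.1 0.1] T [ 0.01 -0.03  0.02] gap 0.546
t 5.11 p [0.6292 0.0318 0.1071] F [ 0.3 -0.   0.5] T [ 0.02  0.02 -0.03] gap 0.551
t 5.72 p [0.6283 0.0314 0.1085] F [-5.1 -1.7  4.3] T [-0.18  0.73 -0.1 ] gap 0.128
[-1.900e-02  4.520e-01  1.705e+00 -1.000e-03  9.880e-01 -2.310e-01]
t 6.04 p [0.6281 0.0314 0.1086] F [-1.9 -0.9 -0. ] T [0.02 0.08 0.07] gap 0.129
t 6.36 p [0.628  0.0314 0.1086] F [-2.6 -0.2  1.5] T [-0.06  0.24  0.03] gap 0.13
t 6.67 p [0.6278 0.0314 0.1086] F [-3.1  0.4  2.5] T [0.03 0.42 0.  ] gap 0.127
t 6.99 p [0.6277 0.0315 0.1086] F [-5.8 -0.2  3.8] T [ 0.07  0.65 -0.06] gap 0.13
t 7.31 p [0.6276 0.0316 0.1086] F [-5.4  0.3  3.7] T [ 0.03  0.68 -0.06] gap 0.132
t 7.62 p [0.6275 0.0317 0.1086] F [-5.5  0.3  4.5] T [ 0.09  0.71 -0.17] gap 0.13
```

View pics/s2z.png

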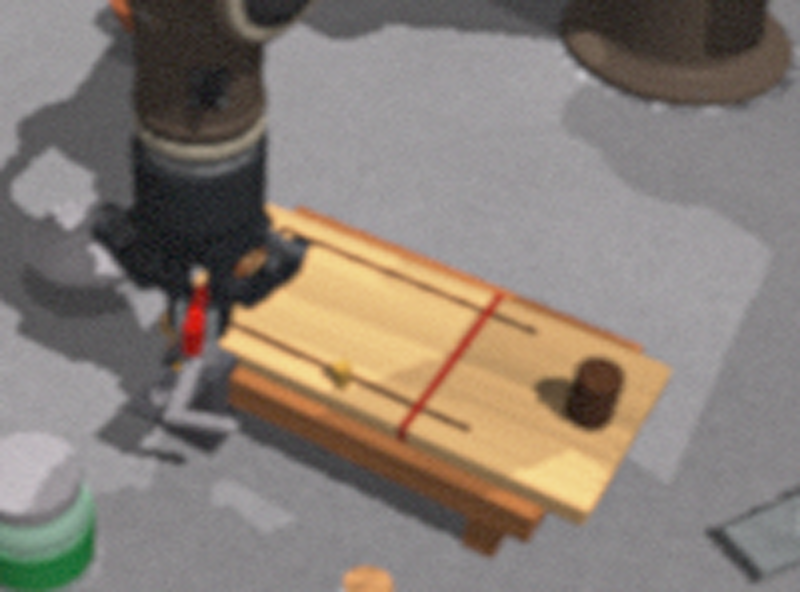

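The hook (tip near (230,425) in the zoom) has swung clear, out over the side, and the wing has turned across. I'll release, check the latch, then take the grip.

```bash
python3 - <<'E'
from h import *
robot.set_gripper(.6); st()
robot.move_l([.6285,.0318,.21],vel=.2); st()
robot.reach([.4955,.2315,.19],quat(SY)); st()
robot.set_gripper(.8); robot.pause(.2)
cap('scene','s3'); cap('top','t3')
for n,s in (('s3',(130,290,200,400)),('t3',(110,240,140,300))):
    i=cv2.imread(f'pics/{n}.png')[s[0]:s[1],s[2]:s[3]]; cv2.imwrite(f'pics/{n}z.png',cv2.resize(i,None,fx=4,fy=3.7,interpolation=cv2.INTER_CUBIC))
st()
E
```

```text
t 8.14 p [0.6288 0.0314 0.1086] F [-0.1 -0.2  0.7] T [-0.01  0.03 -0.01] gap 0.601
t 8.8 p [0.6278 0.0318 0.2092] F [ 0.7  0.8 -0.8] T [0.   0.06 0.05] gap 0.598
t 9.75 p [0.4956 0.231  0.1892] F [-0.   0.8  0.3] T [-0.01 -0.01 -0.03] gap 0.599
t 10.36 p [0.4956 0.2314 0.19  ] F [ 0.9 -0.1  0. ] T [-0.02 -0.02  0.01] gap 0.798
```

View pics/s3z.png

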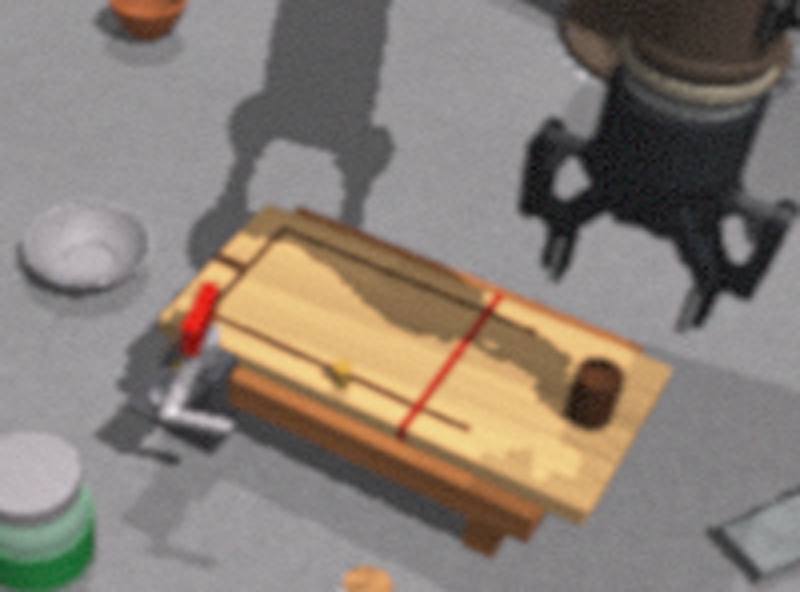

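View pics/t3z.png

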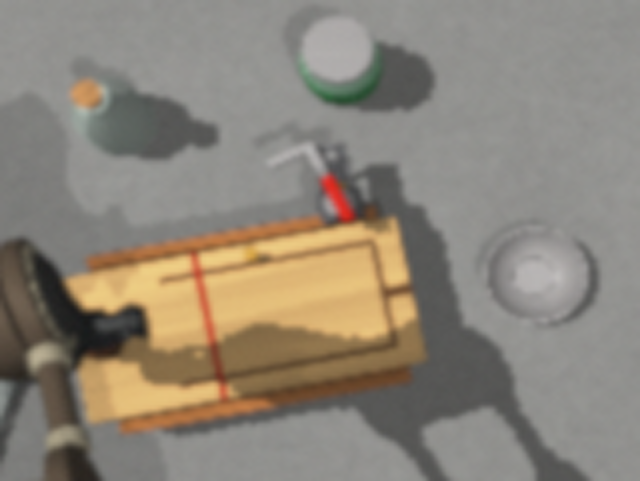

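The latch stayed open after release: the hook, at zoom (290,155) in the top view, lies out over the side. Next I'll grasp the dark grip.

```bash
python3 - <<'E'
from h import *
robot.move_l([.4955,.2315,.12],vel=.15); st()
robot.move_l([.4955,.2315,.090],vel=.08); st()
robot.set_gripper(0.0); robot.pause(.3); st()
cap('scene','s4'); cap('top','t4')
for n,s in (('s4',(130,290,200,400)),):
    i=cv2.imread(f'pics/{n}.png')[s[0]:s[1],s[2]:s[3]]; cv2.imwrite(f'pics/{n}z.png',cv2.resize(i,None,fx=4,fy=3.7,interpolation=cv2.INTER_CUBIC))
import fit2
fit2.go('s4',[.52,.115],-1.355)
E
```

```text
t 10.97 p [0.4958 0.2317 0.1202] F [-0.3 -0.8  0.6] T [ 0.01 -0.03  0.01] gap 0.8
t 11.5 p [0.495  0.2313 0.0893] F [ 0.5 -0.4  0.9] T [-0.04 -0.    0.01] gap 0.799
t 12.23 p [0.4961 0.232  0.0908] F [-0.8  0.7  6. ] T [ 0.27  0.23 -0.06] gap 0.339
s4 board [ 0.5206  0.1136 -1.3592] 0.004715369789178747
mark local x 104 [-0.03    0.0025] [-0.0045 -0.03  ] y range -0.07185505454693517 0.07081221921134619
grip local 214 [-0.12035666  0.00023783] [0.05663749 0.03179434] pred world [0.49540517 0.2309352 ] meas [0.49755536 0.23313663]
```

View pics/s4z.png

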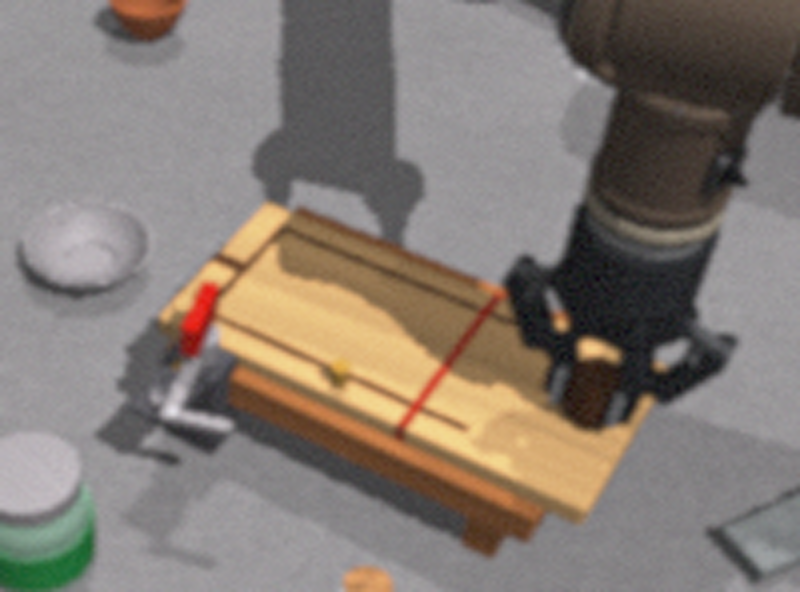

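```bash
python3 - <<'E'
from h import *
p0=np.array([.4955,.2315,.090])
for d in (.03,.06,.09,.12,.145):
    robot.move_l(p0+d*EX,vel=.06); st()
robot.pause(.3); st()
cap('scene','s5'); cap('top','t5')
for n,s in (('s5',(130,290,200,400)),('t5',(110,240,140,300))):
    i=cv2.imread(f'pics/{n}.png')[s[0]:s[1],s[2]:s[3]]; cv2.imwrite(f'pics/{n}z.png',cv2.resize(i,None,fx=4,fy=3.7,interpolation=cv2.INTER_CUBIC))
import fit2
fit2.go('s5',[.55,-.025],-1.355);fit2.go('t5',[.55,-.025],-1.355)
E
```

```text
t 12.98 p [0.5027 0.2024 0.0908] F [-0.8  1.6  4.7] T [0.37 0.18 0.03] gap 0.339
t 13.63 p [0.5091 0.173  0.0908] F [-0.8  2.   5.1] T [ 0.39  0.16 -0.07] gap 0.332
t 14.28 p [0.5153 0.1437 0.0908] F [-0.6  1.4  4.6] T [ 0.4   0.11 -0.06] gap 0.332
t 14.93 p [0.5216 0.1143 0.0908] F [-1.   2.1  5.6] T [ 0.38  0.15 -0.07] gap 0.335
t 15.5 p [0.5269 0.0898 0.0908] F [0.3 1.4 5.4] T [ 0.49  0.09 -0.04] gap 0.335
t 15.8 p [0.5269 0.0898 0.0908] F [0.1 2.1 5. ] T [ 0.42  0.07 -0.09] gap 0.335
s5 board [ 0.5516 -0.0285 -1.3531] 0.0044964709606765685
mark local x 61 [-0.0295 -0.0031] [ 0.0146 -0.0294] y range -0.05272991598433508 0.06348033397916264
grip local 181 [-0.12080448  0.0010295 ] [0.05796737 0.0291674 ] pred world [0.52572589 0.08869741] meas [0.52913231 0.09136332]
t5 board [ 0.5523 -0.0305 -1.3545] 0.0
mark local x 56 [-0.0333 -0.0013] [-0.0067 -0.0333] y range -0.07072271859370335 0.07466721214565218Traceback (most recent call last):
  File "<stdin>", line 10, in <module>
  File "fit2.py", line 25, in go
    gm=(w[...,2]>.110)&(w[...,2]<.135)&(abs(loc[...,0]+.12)<.03)&(abs(loc[...,1])<.03); q=loc[gm]; print('grip local',len(q),(q.min(0)+q.max(0))/2,np.ptp(q,axis=0), 'pred world',b.x[:2]-.12*yx, 'meas', (w[gm][:,:2].min(0)+w[gm][:,:2].max(0))/2)
                                                                                                                              ~~~~~^^^
    return umr_minimum(a, axis, None, out, keepdims, initial, where)
ValueError: zero-size array to reduction operation minimum which has no identity
```

View pics/s5z.png

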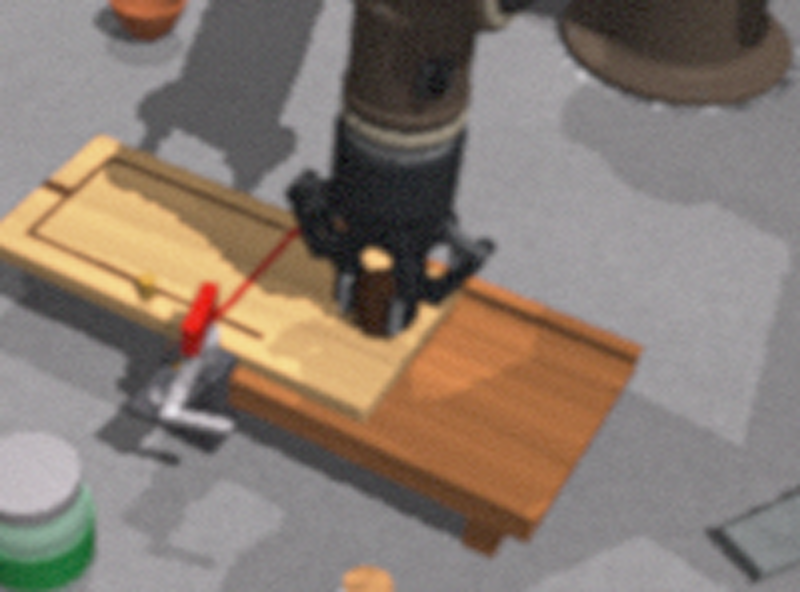

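View pics/t5z.png

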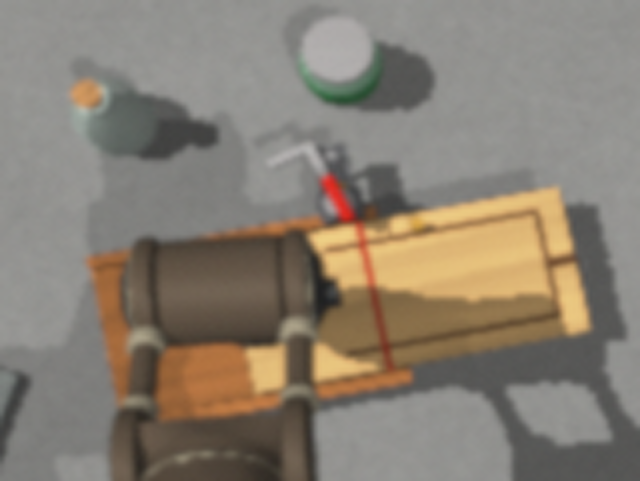

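```bash
cat > prof.py <<'E'
from h import *
O=np.array([.5208,.1111,0])
def proj(c,P):
    T=np.linalg.inv(np.array(c['extrinsics'])); p=P@T[:3,:3].T+T[:3,3]; H=c['pixels'].shape[0]; f=H/2/np.tan(np.radians(float(c['vertical_fov']))/2)
    return c['cx']+f*p[:,0]/-p[:,2], c['cy']-f*p[:,1]/-p[:,2]
def prof(n,xs,ys,z):
    c=dict(np.load(f'pics/{n}.npz')); acc=[]
    for y in ys:
        P=O+np.outer(xs,EX)+y*EY+np.array([0,0,z]); u,v=proj(c,P)
        s=cv2.remap(c['pixels'].astype(np.float32),u.astype(np.float32)[None],v.astype(np.float32)[None],cv2.INTER_LINEAR)[0]; acc.append(s)
    return np.mean(acc,0)
def edge(xs,s):  # 50% crossing on red-blue
    k=s[:,0]-s[:,2]; a,b=np.median(k[:8]),np.median(k[-8:]); h=(a+b)/2
    i=np.where((k[:-1]-h)*(k[1:]-h)<=0)[0]; return [round(float(xs[j]+(xs[j+1]-xs[j])*(h-k[j])/(k[j+1]-k[j])),4) for j in i],round(a),round(b)
def mark(n,x0,ys,z=.08):
    xs=np.arange(x0-.02,x0+.02,.0005); r=[]
    for y in ys:
        s=prof(n,xs,[y],z); k=s[:,1].astype(float)-.0; k=np.maximum(np.median(k)-k-8,0); k[abs(xs-xs[k.argmax()])>.007]=0; r.append(round(float((k*xs).sum()/k.sum()),4))
    return r
if __name__=='__main__':
    import sys
    x0=float(sys.argv[3]) if len(sys.argv)>3 else .11
    for n in sys.argv[1:3]:
        xs=np.arange(.10,.16,.0005)
        for y in ((-.083,-.081,-.079),): print(n,'rail front -y',edge(xs,prof(n,xs,y,.072)))
        xs=np.arange(-.16,-.10,.0005)
        for y in ((-.083,-.081,-.079),(.079,.081,.083)): print(n,'rail rear',y[1],edge(xs,prof(n,xs,y,.072)))
        print('mark',mark(n,x0,[-.06,-.05,-.04,.0,.01,.02,.03,.035,.04,.05]))
E
python3 prof.py s5 t5 .11; echo init; python3 prof.py scene0 top0 -.034
```

```text
s5 rail front -y ([0.1014, 0.1133, 0.1162, 0.128], 1, 3)
s5 rail rear -0.081 ([-0.1298], -1, 86)
s5 rail rear 0.081 ([-0.132], 0, 100)
mark [0.107, 0.0936, 0.0926, 0.1129, 0.1129, 0.113, 0.1275, 0.1266, 0.1251, 0.1187]
t5 rail front -y ([0.1295], 108, 1)
t5 rail rear -0.081 ([-0.1371], 2, 25)
t5 rail rear 0.081 ([-0.1297], 2, 84)
mark [0.1119, 0.1126, 0.112, 0.1121, 0.111, 0.1121, 0.1116, 0.1119, 0.1117, 0.1116]
init
scene0 rail front -y ([0.1297], 100, -1)
scene0 rail rear -0.081 ([-0.1302], 0, 100)
scene0 rail rear 0.081 ([-0.1313], -1, 112)
mark [-0.0334, -0.0336, -0.0335, -0.0335, -0.0337, -0.0339, -0.0336, -0.0338, -0.0337, -0.0334]
top0 rail front -y ([0.1295], 101, 2)
top0 rail rear -0.081 ([-0.1301], 3, 98)
top0 rail rear 0.081 ([-0.1295], 2, 97)
mark [-0.034, -0.0348, -0.0342, -0.0344, -0.0346, -0.0346, -0.0347, -0.0347, -0.0348, -0.0351]
```

```bash
python3 - <<'E'
from h import *
p0=np.array([.4955,.2315,.0895])
robot.move_l(p0+.1624*EX,vel=.03); st()
robot.move_l(p0+.1624*EX-[0,0,.001],vel=.01); robot.pause(.5); st()
cap('scene','s6'); cap('top','t6')
for n,s in (('s6',(130,290,200,400)),):
    i=cv2.imread(f'pics/{n}.png')[s[0]:s[1],s[2]:s[3]]; cv2.imwrite(f'pics/{n}z.png',cv2.resize(i,None,fx=4,fy=3.7,interpolation=cv2.INTER_CUBIC))
E
python3 prof.py s6 t6 .13
python3 - <<'E'
from h import *
from prof import O
for n in ('s6','t6'):
    c=dict(np.load(f'pics/{n}.npz')); w=world(c); l=np.stack([(w-O)@EX,(w-O)@EY],-1)
    for a in (.15,.19,.23,.27):
        m=(abs(l[...,0]-a)<.02)&(abs(l[...,1])<.06)&(w[...,2]>.05)&(w[...,2]<.1); print(n,a,m.sum(),np.median(w[m][:,2]).round(4))
E
```

```text
t 16.63 p [0.5307 0.0738 0.0908] F [-0.5  5.8  8.7] T [ 0.76  0.24 -0.11] gap 0.338
t 17.38 p [0.5307 0.0739 0.0908] F [-4.3  5.8 13.4] T [ 0.71  0.61 -0.05] gap 0.333
s6 rail front -y ([0.1034, 0.116, 0.1464], -1, 4)
s6 rail rear -0.081 ([-0.1297], 1, 87)
s6 rail rear 0.081 ([-0.132], -1, 100)
mark [0.1264, 0.1132, 0.1121, 0.1298, 0.1283, 0.1294, 0.1306, 0.1289, 0.1271, 0.1217]
t6 rail front -y ([0.1295], 107, 2)
t6 rail rear -0.081 ([-0.1341], 2, 24)
t6 rail rear 0.081 ([-0.1298], 2, 85)
mark [0.1288, 0.1289, 0.1287, 0.1282, 0.1262, 0.1276, 0.1284, 0.128, 0.1278, 0.1284]
s6 0.15 429 0.0794
s6 0.19 422 0.0795
s6 0.23 420 0.0794
s6 0.27 403 0.0793
t6 0.15 391 0.0793
t6 0.19 388 0.0798
t6 0.23 389 0.0794
t6 0.27 389 0.0796
```

View pics/s6z.png

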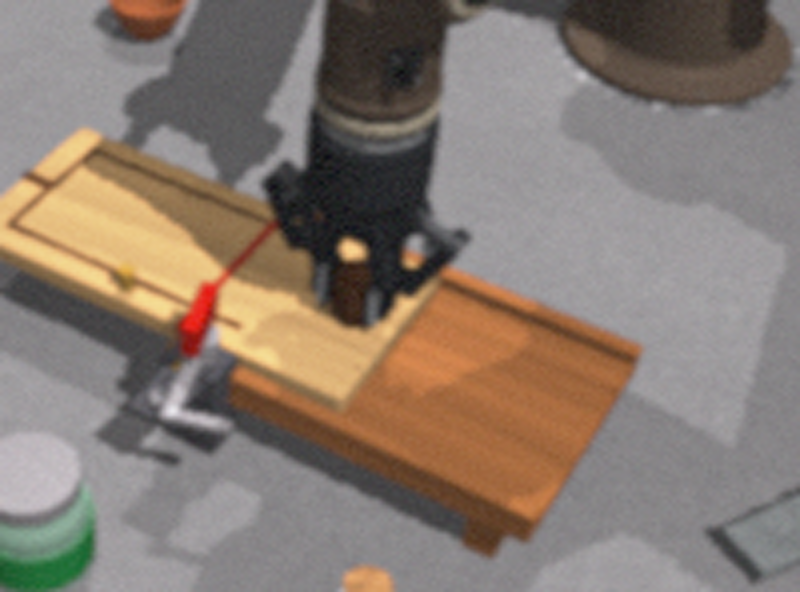

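Flat (board top steady at 79.4 mm out to the end), but the line is about 1.2 mm short of the edge. I'll nudge it.

```bash
python3 - <<'E'
from h import *
p0=np.array([.4955,.2315,.0887])
robot.move_l(p0+.1640*EX,vel=.01); robot.pause(.5); st()
cap('scene','s7'); cap('top','t7')
print((robot.get_eef_pos()-np.array([.4961,.2320,.0908]))@EX)
c=cv2.imread('pics/t7.png')[110:240,140:300]; cv2.imwrite('pics/t7z.png',cv2.resize(c,None,fx=4,fy=4,interpolation=cv2.INTER_CUBIC))
E
python3 prof.py s7 t7 .13
```

```text
t 18.29 p [0.531  0.0729 0.0907] F [-2.1  7.3 13.5] T [ 0.92  0.54 -0.04] gap 0.338
0.16289296908862655
s7 rail front -y ([0.1079, 0.1209, 0.1302, 0.1339, 0.1468], -3, 4)
s7 rail rear -0.081 ([-0.1296], 1, 87)
s7 rail rear 0.081 ([-0.132], -1, 101)
mark [0.127, 0.1148, 0.1125, 0.1306, 0.1293, 0.1308, 0.1309, 0.1286, 0.1257, 0.1204]
t7 rail front -y ([0.1295], 108, 2)
t7 rail rear -0.081 ([-0.1341], 2, 25)
t7 rail rear 0.081 ([-0.1299], 3, 85)
mark [0.1296, 0.1296, 0.1295, 0.1293, 0.127, 0.1292, 0.1292, 0.1294, 0.1291, 0.1295]
```

View pics/t7z.png

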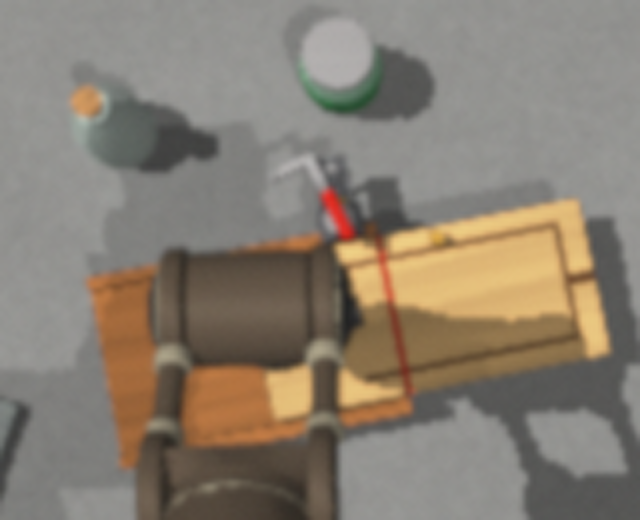

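The red line, at zoom (408,392), meets the front end of the rail at (412,405), and the latch is still open. I'll check that everything is still and hand in.

```bash
python3 - <<'E'
from h import *
robot.pause(.5); st(); print(np.abs(robot.get_joint_vel()).max()); robot.close_job()
E
```

```text
t 18.89 p [0.5311 0.0729 0.0908] F [-3.5  7.3 12.9] T [ 0.91  0.52 -0.12] gap 0.336
0.0010970097587101816
the job is handed in; nothing more can be done
```

I opened the latch, slid the board out until the red line was flush with the stand's front edge, and handed the job in at 18.9 s with the board still held down.

- **Latch:** I gripped the red wing knob and turned it clockwise by about 1.26 rad. After I let go it stayed open, with the hook clear over the side in every later picture.
- **Flushness:** In the top view the line is at 129.3–129.6 mm in the stand frame (one outlier at 127.0) and the front edge is at 129.5 mm. In the scene view the line read about 130 mm, but the front edge was hidden there by then, as was part of the line.
- **Holding:** The arm was still, with the gripper closed on the grip and pressing down with about 13 N. The board top measured level (79.3–79.8 mm) along its overhang; I took that reading just before the last 1 mm nudge and did not repeat it.
- **Surroundings:** I didn't touch the dish or anything else on the counter. I didn't measure their positions again at the end.

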